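# Raise a sample by the release key hidden in a groove

### The job

A steel sample disc sits sunk in the middle of the round sample lift. Run a closed fingertip lightly round the top of the lift's dark collar to find the one groove in it, press the key at the bottom of that groove all the way down so that the sample rises, then take the hand away. Push only lightly, grasp nothing, do not touch the sample, and leave the other small parts where they stand.

Things in the scene. Friction and masses are not known exactly. Their poses are not given: they have to be found in the camera images.
- sample_lift: Round sample lift, fixed to the worktop; origin: centre of its underside, z up, +x away from the robot to within 0.35 rad. An aluminium hub, 68 mm across, flat top 46 mm above the worktop, has a 45 mm wide well with the sample disc in it; round the hub lies the dark collar (see collar_centre), under all a plinth 176 mm across and 12 mm high.
- collar_centre (a point): Point on the lift's upright axis, level with the collar's top; axes as the lift's (they do not turn with the collar). The collar is a flat dark steel ring from 36 to 84 mm radius, its top 36 mm above the worktop. It is smooth but for one groove.
- key_level (a point): Point on the lift's axis, 24 mm above the worktop: the height of the key's top when up. The groove, 48 mm wide with parallel sides, runs radially from the hub to the outside; the key fills its floor, 12 mm below the collar's top. Its angle is not given: its middle lies up to 2.15 rad to either side of the lift's +x. A closed fingertip fits 63 mm from the axis.
- release_key (a joint): How far the dark steel release key is pressed down, m: 0 up, 0.010 fully down against its stop. It moves straight down, resists with some 5 to 9 N of friction and stays where it is left. As it goes down the sample stage rises.
- sample_stage (a joint): How far the stage under the sample has risen, m: always 0.8 of the key's travel, so 0 sunk to 0.008 fully raised.
- stage_top (a point): Middle of the top of the stage, on which the sample disc lies; 37 mm above the worktop when sunk, 45 mm when raised.
- sample_disc: Turned steel sample disc, 40 mm across and 9 mm high, loose in the well, 0.06 to 0.13 kg; origin in the middle of its underside, z up.
- bush_brass: Loose brass bush, 30 mm across, 26 mm high, stands close behind the lift; origin in the middle of its underside.
- cal_weight_50: Loose small steel weight with a neck, 18 mm across, 30 mm high, stands close behind the lift to the right; origin in the middle of its underside.
- sample_cup: Loose light plastic sample cup, 37 mm across, 26 mm high, to the right of the lift; origin in the middle of its underside.
- gauge_block_40: Loose steel gauge block, 40 x 30 x 9 mm, lies to the left of the lift; origin in the middle of its underside.
- ring_gauge_25: Loose steel ring gauge, 60 mm across, 18 mm high, lies to the right of the lift; origin in the middle of its underside.
Mind the look-alikes: they are no part of the job. Leave any green or orange look-alike of the sample_disc alone.

How it is judged (in metres and radians):
At the end, for the whole second after the job is handed in: The release key is pressed fully down (more than 8.5 mm of its 10 mm) and has stayed there, so the stage has risen (more than 6.2 of 8 mm); the sample disc lies flat on the stage, within 6 mm of its middle, at rest (value of joint release_key above 0.0085 m and value of joint sample_stage above 0.0062 m and horizontal distance between sample_disc and stage_top below 0.006 m and z of sample_disc in the frame of stage_top below 0.003 m and angle between sample_disc's own z axis and vertical below 0.1 rad and linear speed of sample_disc below 0.01 m/s); the robot touches nothing.
It fails at once if the sample disc is touched by the robot (contact force between the arm and sample_disc above 0.5 N).
It fails at once if the sample disc is touched by the fingers (contact force between the fingers and sample_disc above 0.5 N).
It fails at once if the sample disc leaves its stage (z of sample_disc in the frame of stage_top above 0.006 m).
It fails at once if the fingers push on anything with more than 80 N (contact force between the fingers and anything else above 80 N).
It fails at once if one of the other small parts is moved or lifted by more than 15 mm (distance of any of bush_brass, cal_weight_50, sample_cup, gauge_block_40, ring_gauge_25 from where it was at the start of the episode above 0.015 m).
It also fails if it takes over 72 s, if anything falls off the work surface, if the arm or the gripper's body presses on something with over 40 N, if the wrist force passes 120 N, or if a joint passes its speed limit or range.

### The arm

A 7-joint arm with a two-finger parallel gripper is mounted at the origin on a cart in front of the work surface, level with it; the furniture and walls round the work are solid. World frame = base frame: x ahead of the robot, y to its left, z up, the work surface at z = 0. Lengths are in mm, angles in rad, forces in N, time in s.
With the tool pointing down it reaches from about 400 to 875 mm from the base axis. Payload 4.4 kg.
Tool frame: the origin (TCP) lies at the very end of the fingers, on their centre line; the grasp point (between the pads) lies 19 mm behind it; z points along the fingers, x is the direction in which the jaws open and shut, and the axes are right-handed (so a half turn about z gives the same grasp; the last joint's range is limited). The gripper opens to 85 mm and grips with 20 to 120 N. Pads are 22 mm wide; open, the fingers measure 114 mm over their backs; the gripper's body (76 mm by 85 mm) begins 54 mm behind the grasp point. The pads swing forward as they close: fully open they stand 13 mm farther back than shut.
Start: joints at [-1.331, 0.628, 0.038, 1.517, -0.027, 0.996, -0.02], TCP at [195.662, 619.866, 231.313] pointing down, gripper open.
Joint ranges: [-3.06, 3.06], [-0.37, 2.12], [-1.25, 1.32], [0.18, 2.47], [-1.1, 4.24], [0.23, 1.98], [-2.94, 2.94]. Speed limits (rad/s): [2.57, 2.57, 3.14, 3.14, 3.14, 3.14, 3.14].

### API

Orientations are given as [roll, pitch, yaw] about the fixed x, y, z axes, in that order (R = Rz(yaw) Ry(pitch) Rx(roll)).
In Python, from cell import ctrl gives the robot as it stands.
- The arm moves only by the shell command python3 -m creep 'ROWS'. ROWS is text: rows parted by semicolons, each of 7 numbers parted by spaces: the shift along the tool's x, y, z in units of 40 mm (1.0 is 40 mm), then the turn, a rotation vector about the tool's x, y, z in degrees, then the closure, from 0 (fully open) to 1 (shut). In form: x y z rx ry rz grip; .... A call has 1 to 10 rows; each row is the pose to reach, as a shift and turn from the pose commanded when the call began, along the tool's axes at that moment; what a row does not reach only later rows make up. A row lasts 1/12 s, in which the tool goes at most 41.7 mm and 7.16 degrees, less where a joint would pass 70% of its speed; a pose out of reach is approached as far as the arm can. A call with a gripper value outside its range is refused whole. The fingers move at their own pace and stop on an object; the grip force is fixed at half the most. Time passes only in rows, so rows that repeat a pose let the fingers close. It gives the time, the measured TCP pose, the force and the opening at its end, in the units of the state.
- ctrl.read_state(): the state, without advancing time (a new reading comes with each control period).
- ctrl.get_image(name): name is "scene" or "top" or "wrist"; returns a dict with "img" (384x512x3 uint8, red, green, blue), "vfov" (degrees; the focal length in pixels is half the picture's height over the tangent of half this angle, whatever the lens; pixels are square), "cx", "cy" (the principal point, pixels), "distortion" ([k1, k2, p1, p2, k3] as OpenCV has them; the pictures are not rectified), "T" (4x4, takes a point from camera to world coordinates); the wrist camera has in their place "tool_from_camera" (4x4, takes a point from camera to tool coordinates, whose origin is the TCP and whose axes are the tool frame's). Camera axes: x right, y up, looking along -z (the intrinsics and any distortion apply to the point x, -y, -z); pixel columns grow to the right and rows downward; lengths in mm; the calibration is good to about 2 mm. A picture is of the moment at which its call begins: read the wrist's pose just before it. There is no depth.
- ctrl.finish_job(): hands the job in, once; it reports no verdict.
Trained networks look in the newest picture that a camera, given by its name, has taken for a name from the list of things; names that differ only in an ending like _2 or _b are one class to them, and where a whole thing is asked for, a point or a joint stands for the part that bears it (a point fixed in the world has none). Each returns a list of dicts, best first, with "score" (0 to 1); they miss things now and then, are a little off and sometimes report something else, mostly with a low value. They report only what shows in the picture. A call takes as long as a camera call. They do not tell look-alikes from the thing itself.
- ctrl.boxes_of(camera, thing): "rect" ([left, top, right, bottom] in pixels, round what is visible of it).
- ctrl.cut_out(camera, thing): "pixels" (384x512 bool, what is visible of it) and "rect" ([left, top, right, bottom] in pixels, round what is visible of it).
The state is a dict: "clock": time; "qpos": joint angles; "qd": joint speeds; "tau": joint torques, N m; "eef_pos": TCP position; "tool_rot": TCP orientation; "force": force on the tool from outside, world axes, zero at the start; "torque": the same for the moment, N m; "width": finger opening in mm.
Only numpy, scipy, OpenCV 4.12 (cv2) and the standard library are available. Lean on these libraries where they do the work, as an engineer would, in place of code of your own. Each camera call takes 0.05 s, during which the arm holds its last target.

## Working session

There is one attempt and no reset: what is moved stays moved. The work goes in short steps, Python scripts to look and compute and a shell command to move; the robot and the scene stay as the last step left them, time stands still between calls to the robot, and variables do not carry over. Pictures are saved under pics/ and viewed, and the job is handed in when it is done.

```bash
ls; mkdir -p pics; python3 - <<'E'
from cell import ctrl
import cv2
print(ctrl.read_state())
for n in ["scene","top"]:
    d=ctrl.get_image(n); cv2.imwrite(f"pics/{n}0.png",d["img"][:,:,::-1])
    print(n,d["vfov"],d["cx"],d["cy"],d["distortion"],d["T"])
    for t in ["sample_lift","sample_disc","release_key","bush_brass","cal_weight_50","sample_cup","gauge_block_40","ring_gauge_25"]:
        print(t,[(r["rect"],round(r["score"],2)) for r in ctrl.boxes_of(n,t)])
E
```

```text
pics
{'clock': 0.0, 'qpos': array([-1.33080346,  0.62934382,  0.03842282,  1.51839077, -0.02701027,
        0.99629773, -0.02002249]), 'qd': array([ 0.00040967, -0.00075014, -0.00092728, -0.00026424,  0.00094743,
        0.00041538, -0.001075  ]), 'tau': array([ 5.69843687e-04, -5.63416278e+01,  1.22662123e+00, -1.93442041e+01,
        1.11153806e-02,  1.06804314e-02, -1.80678632e-05]), 'eef_pos': array([195.44944292, 619.25003799, 230.38295788]), 'tool_rot': array([3.14158668e+00, 1.92238472e-03, 1.26499033e+00]), 'force': array([-0.28159641,  1.01593323,  0.18761208]), 'torque': array([ 0.01234551, -0.01253042, -0.01420205]), 'width': 85.28825383950577}
scene 50.473570945931954 252.12876026010107 188.19181879957682 [-0.09049176  0.          0.          0.          0.        ] [[ 7.29973278e-01  2.89347904e-01 -6.19206593e-01 -1.23363343e+02]
 [-6.83466459e-01  3.04320618e-01 -6.63522842e-01 -8.89980499e+02]
 [-3.55161092e-03  9.07560881e-01  4.19905506e-01  5.43658303e+02]
 [ 0.00000000e+00  0.00000000e+00  0.00000000e+00  1.00000000e+00]]
sample_lift [([202.9, 185.2, 253.6, 218.1]
[... 587 characters left out ...]
5610935e-01 -9.32626519e-02  4.76823120e+02]
 [-9.99505427e-01 -1.06101650e-02 -2.96027853e-02 -1.55277319e+02]
 [-3.04623888e-02  9.29854290e-02  9.95201363e-01  1.04701144e+03]
 [ 0.00000000e+00  0.00000000e+00  0.00000000e+00  1.00000000e+00]]
sample_lift [([213.8, 189.1, 265.5, 213.0], 0.74)]
sample_disc [([284.2, 215.8, 297.9, 227.1], 0.75), ([287.4, 157.1, 299.4, 172.3], 0.57), ([274.1, 240.2, 290.6, 256.7], 0.5), ([223.2, 194.5, 236.2, 206.1], 0.49)]
release_key [([235.3, 175.5, 260.3, 197.2], 0.75)]
bush_brass []
cal_weight_50 [([261.8, 160.7, 261.6, 162.8], 0.58)]
sample_cup []
gauge_block_40 [([146.4, 246.5, 152.5, 263.3], 0.64)]
ring_gauge_25 [([372.6, 236.6, 398.5, 260.3], 0.82)]
```

```bash
python3 - <<'E'
import cv2
for n in ["scene","top"]:
    a=cv2.imread(f"pics/{n}0.png")
    cv2.imwrite(f"pics/{n}0b.png",a)
    x0,y0,w,h=(150,150,200,150) if n=="scene" else (140,130,200,150)
    cv2.imwrite(f"pics/{n}0c.png",cv2.resize(a[y0:y0+h,x0:x0+w],None,fx=4,fy=4,interpolation=cv2.INTER_CUBIC))
E
```

```text
(no output)
```

View pics/scene0.png

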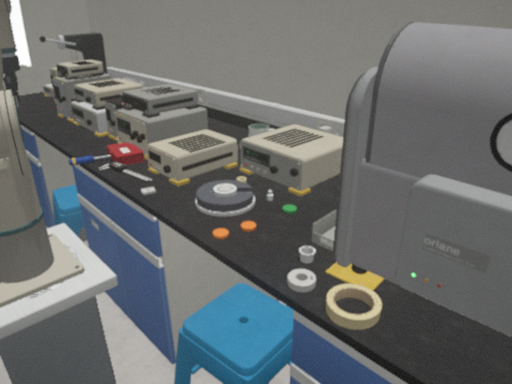

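View pics/top0.png

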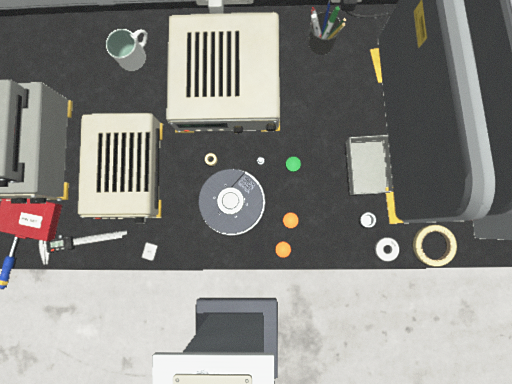

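```bash
sleep 1
```

```text
(no output)
```

View pics/top0c.png

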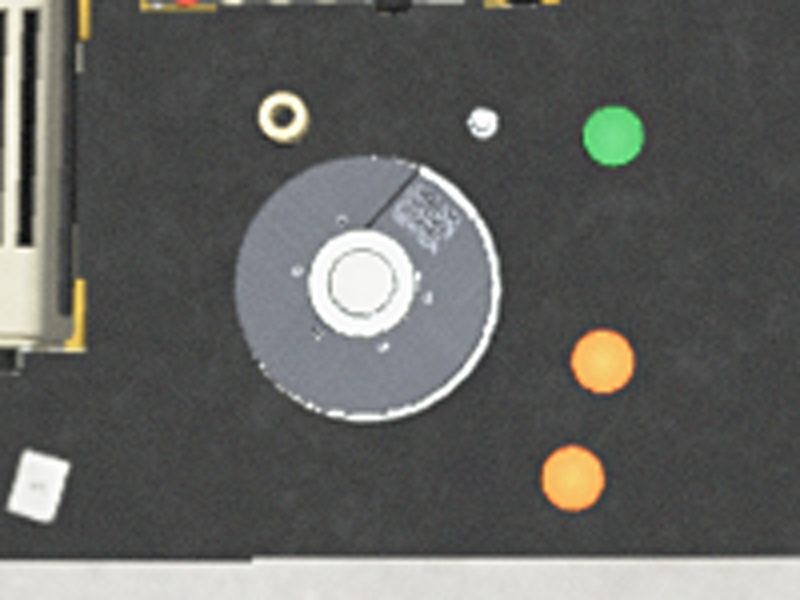

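View pics/scene0c.png

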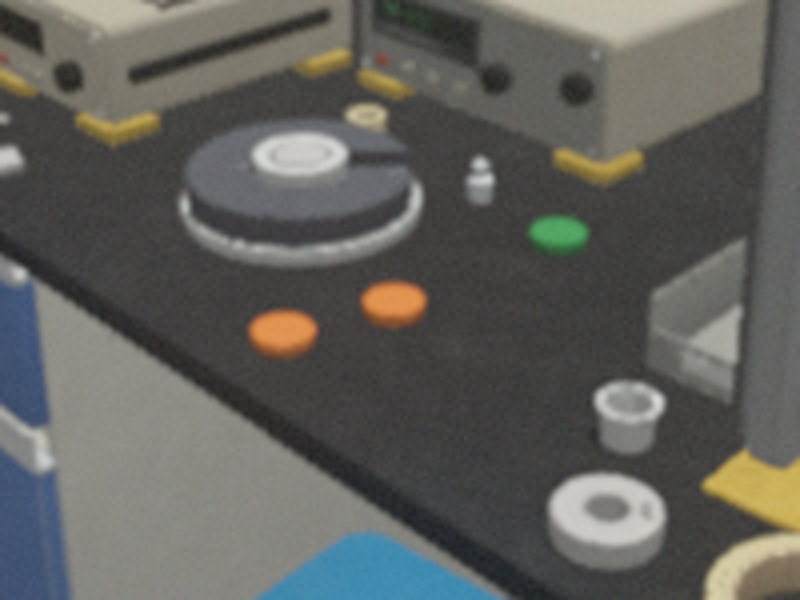

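The top view shows the lift hub at crop (362,283), i.e. full (230.5,200.8). A groove with a speckled floor (the key) runs up and to the right, around crop (425,210). The scene view shows a matching notch behind and to the right of the hub. The orange and green discs are look-alikes, clear of the lift. Next I'll measure the poses.

```bash
cat > h.py <<'E'
import numpy as np, cv2
def K(d):
    h=d["img"].shape[0]; f=h/2/np.tan(np.radians(d["vfov"]/2))
    return np.array([[f,0,d["cx"]],[0,f,d["cy"]],[0,0,1.]]),np.array(d["distortion"],float)
def px2w(d,uv,z,T=None):
    k,di=K(d); T=d["T"] if T is None else T
    p=cv2.undistortPoints(np.array(uv,float).reshape(-1,1,2),k,di).reshape(-1,2)
    r=np.c_[p[:,0],-p[:,1],-np.ones(len(p))]@T[:3,:3].T
    s=(z-T[2,3])/r[:,2]; return T[:3,3]+r*s[:,None]
def w2px(d,P,T=None):
    k,di=K(d); T=d["T"] if T is None else T
    q=(np.atleast_2d(P)-T[:3,3])@T[:3,:3]
    q=q*[1,-1,-1]
    return cv2.projectPoints(q.reshape(-1,1,3),np.zeros(3),np.zeros(3),k,di)[0].reshape(-1,2)
E
python3 - <<'E'
from cell import ctrl
from h import *
for n,ctrs in (("top",(230.5,200.8)),("scene",(224.6,188.2))):
    d=ctrl.get_image(n)
    print(n,"hub",px2w(d,[ctrs],46 if n=="top" else 46))
    if n=="top":
        f=lambda x,y:(140+x/4,130+y/4)
        # crop px -> world
        for nm,p,z in [("collar L",(236,283),36),("collar top",(370,155),36),("patch",(428,215),24),("edge in",(368,226),36),("edge out",(420,171),36),("bush",(283,117),26),("wt",(483,123),30),("cup",(912,358),26)]:
            print(nm,px2w(d,[f(*p)],z).round(1))
        c=px2w(d,[ctrs],46)[0]; np.save("c.npy",c)
        im=d["img"][:,:,::-1].copy(); im=cv2.resize(im[140:260,170:290],None,fx=5,fy=5,interpolation=cv2.INTER_CUBIC)
        t=np.linspace(0,2*np.pi,60)
        for r,z,col in((34,46,(0,0,255)),(84,36,(0,255,0)),(88,12,(255,0,0))):
            P=np.c_[c[0]+r*np.cos(t),c[1]+r*np.sin(t),0*t+z]
            for q in w2px(d,P): cv2.circle(im,tuple(int(v) for v in ((q-[170,140])*5+2)),2,col,-1)
        cv2.imwrite("pics/fit1.png",im)
E
```

```text
top hub [[547.31291595 -53.6695107   46.        ]]
collar L [[548.9  29.2  36. ]]
collar top [[631.5 -58.   36. ]]
patch [[593.2 -94.8  24. ]]
edge in [[585.1 -56.6  36. ]]
edge out [[620.6 -90.5  36. ]]
bush [[6.591e+02 5.000e-01 2.600e+01]]
wt [[ 652.6 -131.5   30. ]]
cup [[ 496.8 -406.6   26. ]]
scene hub [[552.35860301 -48.39225799  46.        ]]
```

View pics/fit1.png

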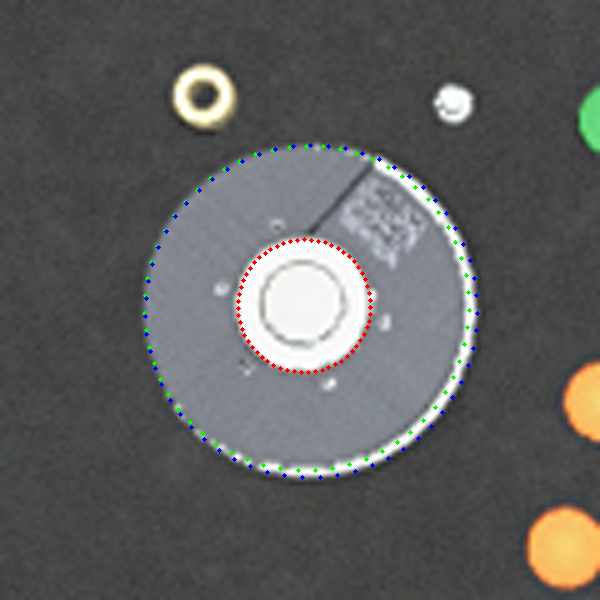

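The model circles fit the picture well, so the hub is at (547,-54). The visible groove wall lies 24.0 mm from the axis line, which is half of 48 mm. That puts the groove's angle at about -43.6°. Next I'll work out the path round the furniture.

```bash
cat >> h.py <<'E'
from scipy.spatial.transform import Rotation as Ro
def rel(target,yaw=None):
    from cell import ctrl
    s=ctrl.read_state(); R=Ro.from_euler("xyz",s["tool_rot"])
    d=R.inv().apply(np.array(target)-s["eef_pos"])/40
    rv=[0,0,0]
    if yaw is not None:
        rv=np.degrees((R.inv()*Ro.from_euler("xyz",[np.pi,0,np.radians(yaw)])).as_rotvec())
    print("t",round(s["clock"],2),"pos",s["eef_pos"].round(1),"F",s["force"].round(1),"rows",np.round(d,3),np.round(rv,2))
E
python3 - <<'E'
from cell import ctrl
from h import *
d=ctrl.get_image("top")
for p in [(200,268),(50,268),(80,220),(160,217),(20,200),(80,118),(275,130)]: print(p,px2w(d,[p],0).round(0),px2w(d,[p],120).round(0))
rel([420,0,231])
rel([420,0,231],-43.6)
E
```

```text
(200, 268) [[373.  32.   0.]] [[385.  11. 120.]]
(50, 268) [[373. 443.   0.]] [[385. 374. 120.]]
(80, 220) [[502. 362.   0.]] [[499. 303. 120.]]
(160, 217) [[509. 141.   0.]] [[505. 107. 120.]]
(20, 200) [[558. 537.   0.]] [[549. 457. 120.]]
(80, 118) [[786. 373.   0.]] [[751. 312. 120.]]
(275, 130) [[ 742. -170.    0.]] [[ 711. -168.  120.]]
t 1.05 pos [195.6 619.9 231.3] F [-0.4  0.4 -0.9] rows [-1.3089e+01  1.0015e+01  7.0000e-03] [0 0 0]
t 1.05 pos [195.6 619.9 231.3] F [-0.4  0.4 -0.9] rows [-1.3089e+01  1.0015e+01  7.0000e-03] [ -0.     0.   116.08]
```

```bash
python3 -m creep '-1 0.77 -0.2 0 0 6 1;-2 1.53 -0.4 0 0 12 1;-3 2.3 -0.4 0 0 18 1;-4 3.06 -0.4 0 0 24 1;-5 3.83 -0.4 0 0 30 1;-6 4.6 -0.4 0 0 36 1;-6.5 5 -0.4 0 0 42 1;-6.5 5 -0.4 0 0 48 1;-6.5 5 -0.4 0 0 54 1;-6.5 5 -0.4 0 0 58 1'; python3 - <<'E'
from h import *
rel([420,0,240],-43.6)
E
```

```text
clock: 1.88
eef_pos: [309.2, 309.4, 247.9]
tool_rot: [-3.141, -0.001, 0.242]
force: [0.6, 1.5, -0.2]
width: 0.1
t 1.88 pos [309.2 309.4 247.9] F [ 0.6  1.5 -0.2] rows [0.832 8.173 0.194] [-4.000e-02 -2.000e-02  5.749e+01]
```

```bash
python3 -m creep '0.1 1 0 0 0 6 1;0.2 2 0 0 0 12 1;0.3 3 0 0 0 18 1;0.4 4 0 0 0 24 1;0.5 5 0 0 0 30 1;0.6 6 0 0 0 36 1;0.7 7 0 0 0 42 1;0.8 8 0 0 0 48 1;0.83 8.2 0 0 0 54 1;0.83 8.2 0 0 0 57.5 1'; python3 - <<'E'
from h import *
rel([593,-97.1,120],-43.6)
E
```

```text
clock: 2.72
eef_pos: [423.6, -1.5, 247.9]
tool_rot: [-3.141, -0.003, -0.763]
force: [-0.6, 0.4, -0.3]
width: -0.2
t 2.72 pos [423.6  -1.5 247.9] F [-0.6  0.4 -0.3] rows [ 4.704 -1.196  3.211] [-0.03 -0.16 -0.11]
```

```bash
python3 -m creep '0.9 -0.3 0 0 0 0 1;1.8 -0.6 0 0 0 0 1;2.7 -0.8 0.5 0 0 0 1;3.6 -1 1 0 0 0 1;4.5 -1.2 1.5 0 0 0 1;4.7 -1.2 2 0 0 0 1;4.7 -1.2 2.2 0 0 0 1;4.7 -1.2 2.2 0 0 0 1;4.7 -1.2 2.2 0 0 0 1'; python3 - <<'E'
from h import *
from cell import ctrl
rel([593,-97.1,60],-43.6)
s=ctrl.read_state()
d=ctrl.get_image("wrist"); cv2.imwrite("pics/w1.png",d["img"][:,:,::-1])
T=np.eye(4);T[:3,:3]=Ro.from_euler("xyz",s["tool_rot"]).as_matrix();T[:3,3]=s["eef_pos"]; T=T@d["tool_from_camera"]
c=np.array([547.3,-53.7])
im=d["img"][:,:,::-1].copy(); t=np.linspace(0,2*np.pi,80)
for r,z,col in((34,46,(0,0,255)),(84,36,(0,255,0)),(22.5,46,(255,0,0))):
  for q in w2px(d,np.c_[c[0]+r*np.cos(t),c[1]+r*np.sin(t),0*t+z],T):
    if 0<q[0]<512 and 0<q[1]<384: cv2.circle(im,tuple(int(v) for v in q),1,col,-1)
a=-np.radians(43.6);u=np.array([np.cos(a),np.sin(a)]);v=np.array([-u[1],u[0]])
for sg in(-24,24):
  for r in np.linspace(36,80,20):
    q=w2px(d,np.r_[c+u*r+v*sg,36],T)[0]; 
    if 0<q[0]<512 and 0<q[1]<384: cv2.circle(im,tuple(int(x) for x in q),1,(255,0,255),-1)
cv2.imwrite("pics/w1b.png",im)
d=ctrl.get_image("scene"); cv2.imwrite("pics/s1.png",d["img"][:,:,::-1])
E
```

```text
clock: 3.47
eef_pos: [591.5, -90.0, 159.3]
tool_rot: [3.141, 0.002, -0.751]
force: [-0.5, -1.3, 0.8]
width: 0.3
t 3.47 pos [591.5 -90.  159.3] F [-0.5 -1.3  0.8] rows [0.153 0.104 2.482] [0.02 0.1  0.59]
```

View pics/w1.png

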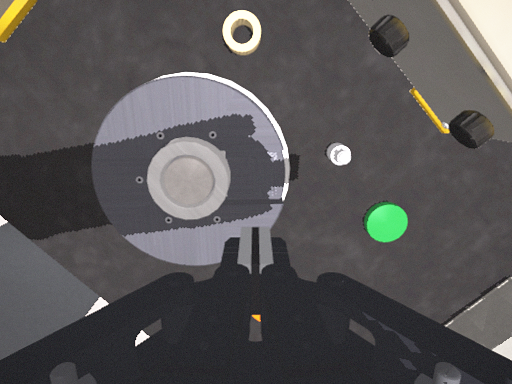

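View pics/w1b.png

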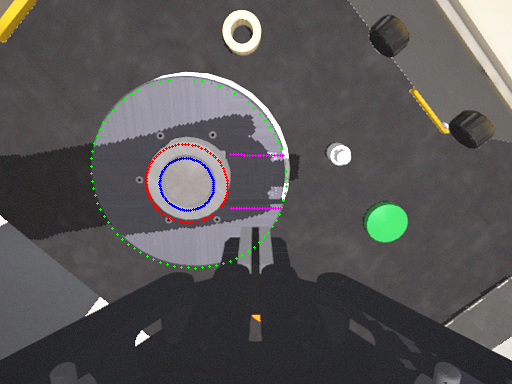

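View pics/s1.png

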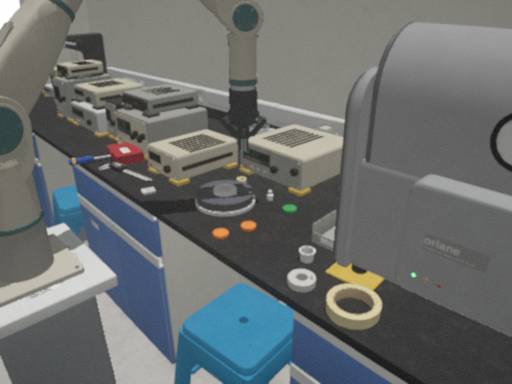

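The wrist view agrees with the lift's circles: hub at (187,180), predicted groove at (255,182). The robot's shadow falls across that area, so I'll enlarge it with the contrast stretched.

```bash
python3 - <<'E'
import cv2,numpy as np
a=cv2.imread("pics/w1.png")[60:280,80:310].astype(float)
a=255*np.clip(a/255,0,1)**0.5
cv2.imwrite("pics/w1c.png",cv2.resize(a.astype(np.uint8),None,fx=2.7,fy=2.7,interpolation=cv2.INTER_CUBIC))
E
```

```text
(no output)
```

View pics/w1c.png

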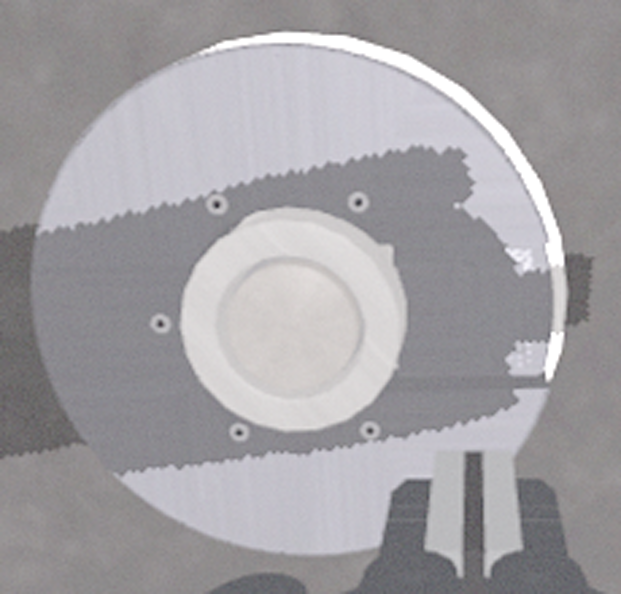

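Crop (470,320) shows the groove. Its near wall is at crop y≈380 and its far inner corner at (388,250). The five screws leave their gap there too. It matches the top view, so I'll settle above it and lower in small steps, using contact height as the check: 36 means collar, 24 means key.

```bash
python3 -m creep '0.15 0.1 0.5 0 0 0.5 1;0.15 0.1 1 0 0 0.5 1;0.15 0.1 1.5 0 0 0.5 1;0.15 0.1 2 0 0 0.5 1;0.15 0.1 2.3 0 0 0.5 1;0.15 0.1 2.3 0 0 0.5 1;0.15 0.1 2.3 0 0 0.5 1;0.15 0.1 2.3 0 0 0.5 1'; python3 - <<'E'
from h import *
from cell import ctrl
rel([593,-97.1,36],-43.6)
d=ctrl.get_image("wrist"); cv2.imwrite("pics/w2.png",d["img"][:,:,::-1])
d=ctrl.get_image("top"); cv2.imwrite("pics/t2.png",cv2.resize(d["img"][130:280,160:320,::-1],None,fx=4,fy=4))
rel([593,-97.1,36],-43.6)
E
```

```text
clock: 4.23
eef_pos: [595.1, -97.9, 68.9]
tool_rot: [-3.14, -0.002, -0.759]
force: [0.0, 0.3, 0.4]
width: -0.3
t 4.23 pos [595.1 -97.9  68.9] F [0.  0.3 0.4] rows [-0.053  0.023  0.821] [-0.08 -0.12  0.09]
t 4.33 pos [595.1 -97.9  68.8] F [-0.6  0.4 -0.3] rows [-0.053  0.022  0.819] [-0.08 -0.12  0.09]
```

View pics/w2.png

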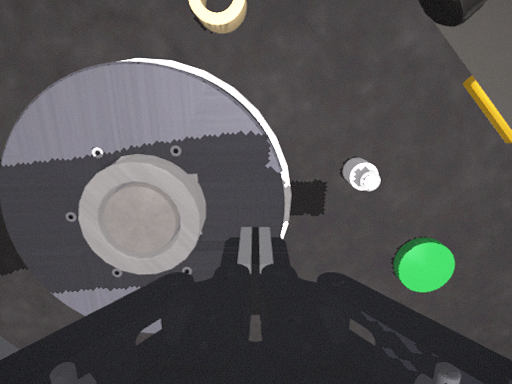

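View pics/t2.png

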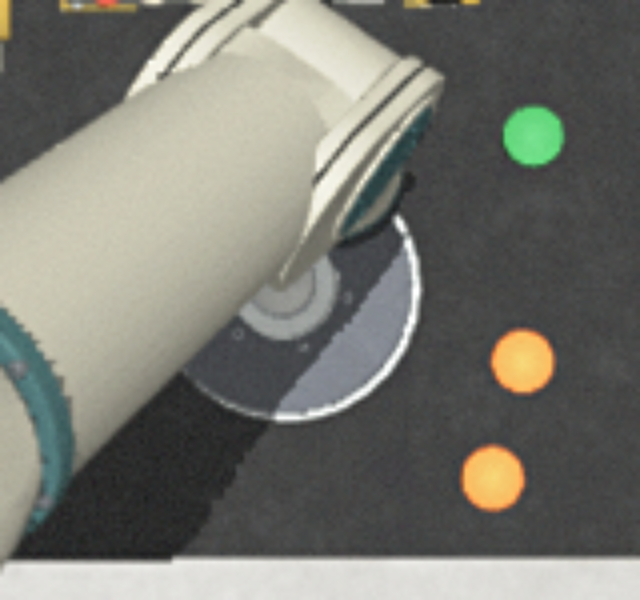

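The wrist view shows the hub at (142,214) and the fingertip at (256,235) over the groove's sector. The top view is blocked by the arm. I'll lower in steps.

```bash
python3 -m creep '-0.05 0.02 0.4 0 0 0 1;-0.05 0.02 0.65 0 0 0 1;-0.05 0.02 0.7 0 0 0 1;-0.05 0.02 0.75 0 0 0 1;-0.05 0.02 0.8 0 0 0 1;-0.05 0.02 0.85 0 0 0 1;-0.05 0.02 0.87 0 0 0 1;-0.05 0.02 0.87 0 0 0 1'; python3 - <<'E'
from h import *
rel([593,-97.1,24],-43.6)
E
```

```text
clock: 5.0
eef_pos: [592.2, -97.0, 32.5]
tool_rot: [-3.142, -0.0, -0.76]
force: [0.3, -0.1, -0.2]
width: 0.2
t 5.0 pos [592.2 -97.   32.5] F [ 0.3 -0.1 -0.2] rows [ 0.017 -0.012  0.213] [-0.   -0.    0.08]
```

The tip is at z 32.5 with no force, so it is inside the groove, below the collar top. Now I'll press slowly.

```bash
python3 -m creep '0 0 0.06 0 0 0 1;0 0 0.12 0 0 0 1;0 0 0.18 0 0 0 1;0 0 0.22 0 0 0 1;0 0 0.25 0 0 0 1;0 0 0.28 0 0 0 1;0 0 0.28 0 0 0 1'; python3 -m creep '0 0 0.04 0 0 0 1;0 0 0.08 0 0 0 1;0 0 0.08 0 0 0 1'
```

```text
clock: 5.58
eef_pos: [592.1, -96.9, 21.5]
tool_rot: [-3.141, 0.0, -0.76]
force: [-2.6, 0.4, 3.3]
width: 0.1
clock: 5.83
eef_pos: [592.0, -96.9, 18.3]
tool_rot: [-3.141, 0.0, -0.76]
force: [-1.5, 0.4, 2.5]
width: -0.0
```

```bash
python3 -m creep '0 0 0.04 0 0 0 1;0 0 0.07 0 0 0 1;0 0 0.07 0 0 0 1'; python3 -m creep '0 0 0.03 0 0 0 1;0 0 0.05 0 0 0 1;0 0 0.05 0 0 0 1'
```

```text
clock: 6.08
eef_pos: [592.0, -96.9, 15.4]
tool_rot: [-3.141, 0.0, -0.76]
force: [-1.1, 1.0, 3.4]
width: -0.3
clock: 6.33
eef_pos: [592.1, -96.9, 14.0]
tool_rot: [-3.141, 0.0, -0.76]
force: [-2.7, 1.4, 8.1]
width: -0.1
```

```bash
python3 -m creep '0 0 0.03 0 0 0 1;0 0 0.05 0 0 0 1;0 0 0.05 0 0 0 1'; python3 -m creep '0 0 0.03 0 0 0 1;0 0 0.05 0 0 0 1;0 0 0.05 0 0 0 1'
```

```text
clock: 6.58
eef_pos: [592.2, -97.0, 13.7]
tool_rot: [-3.14, 0.0, -0.76]
force: [-5.5, 3.1, 22.6]
width: 0.0
clock: 6.83
eef_pos: [592.2, -97.0, 13.5]
tool_rot: [-3.139, 0.001, -0.76]
force: [-9.6, 3.4, 37.4]
width: 0.0
```

There is a firm stop at z≈13.6 (expected 14), with force rising to 37 N. I'll lift straight up now.

```bash
python3 -m creep '0 0 -0.1 0 0 0 1;0 0 -0.3 0 0 0 1;0 0 -0.8 0 0 0 1;0 0 -1.6 0 0 0 1;0 0 -2.5 0 0 0 1;0 0 -3.5 0 0 0 1;0 0 -4.5 0 0 0 1;0 0 -5 0 0 0 1;0 0 -5 0 0 0 1;0 0 -5 0 0 0 1'; python3 -m creep '-1 0.3 0 0 0 0 1;-2 0.6 0 0 0 0 1;-3 0.9 0 0 0 0 1;-4 1.2 0 0 0 0 1;-5 1.2 0 0 0 0 1;-5 1.2 0 0 0 0 1;-5 1.2 0 0 0 0 1'; python3 - <<'E'
from h import *
from cell import ctrl
rel([309,309,248],14)
for n in("top","scene"):
    d=ctrl.get_image(n); cv2.imwrite(f"pics/{n}3.png",d["img"][:,:,::-1])
E
```

```text
clock: 7.67
eef_pos: [592.7, -96.9, 210.2]
tool_rot: [-3.14, -0.002, -0.759]
force: [0.3, -0.3, 0.2]
width: -0.3
clock: 8.25
eef_pos: [411.4, 8.0, 208.1]
tool_rot: [3.139, 0.003, -0.755]
force: [0.9, -0.8, 1.0]
width: -0.2
t 8.25 pos [411.4   8.  208.1] F [ 0.9 -0.8  1. ] rows [-7.026 -3.72  -0.983] [ 3.000e-02  2.500e-01 -5.728e+01]
```

View pics/top3.png

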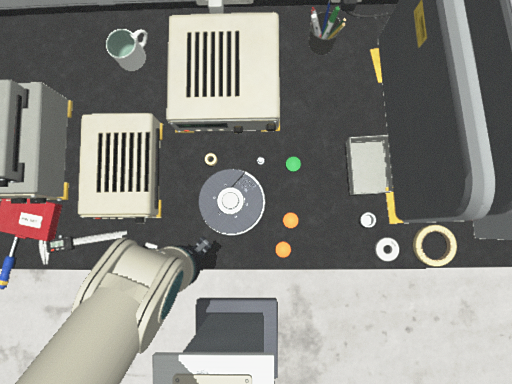

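```bash
python3 - <<'E'
import cv2,numpy as np
f=lambda n,x,y,w,h:cv2.resize(cv2.imread(f"pics/{n}.png")[y:y+h,x:x+w],(390,290),interpolation=cv2.INTER_CUBIC)
A=[f("top0",185,145,94,70),f("top3",185,145,94,70)]
B=[f("scene0",185,165,94,70),f("scene3",185,165,94,70)]
cv2.imwrite("pics/cmp.png",np.vstack([np.hstack(A),np.hstack(B)]))
E
```

```text
(no output)
```

View pics/cmp.png

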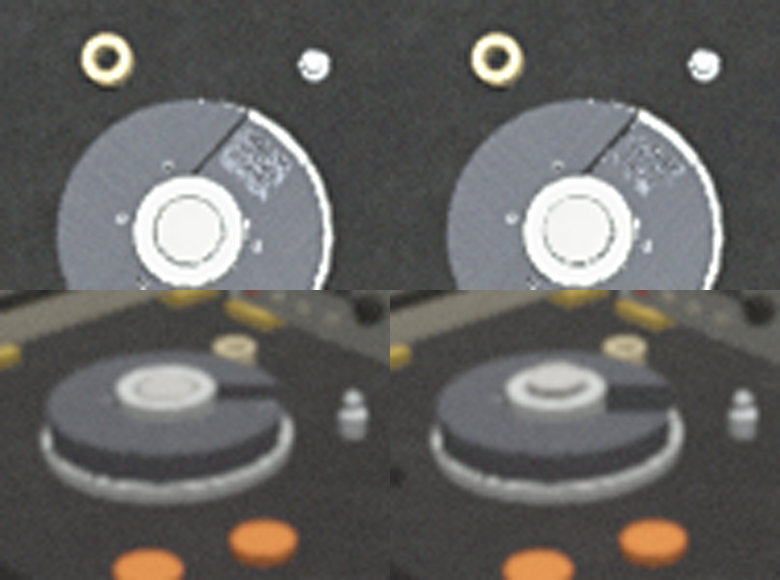

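The before/after crops show the sample now proud of the hub (lower right, around (555,380)) and the key visibly deeper (around (640,398)). The bush and the weight stand where they did. The arm touches nothing, so I'll hand the job in.

```bash
python3 -c "
from cell import ctrl
s=ctrl.read_state();print(s['force'],abs(s['qd']).max());print(ctrl.finish_job())"
```

```text
[ 1.12605403 -0.11088001 -0.41057277] 0.024431230354986788
the job is handed in; nothing more can be done
None
```

The release key is pressed down to its stop, the sample has risen, and I handed the job in with the arm clear of everything (about 8 s used). No verdict came back.

- **Finding the groove:** I found it in the camera images, at about -43.6° from world +x (about -0.76 rad). I did not run the fingertip round the collar. As a check by touch, the closed tip went below the collar top at 63 mm radius without contact, reading no force at z 32.5 mm.
- **Pressing the key:** While the key moved, readings taken between short steps were about 3 N, below the stated 5 to 9 N of friction. It reached a firm stop at z 13.5–14 mm (14 expected for full travel). The highest force I read was about 39 N, under the 80 N limit.
- **Checks after lifting away:** The before/after pictures show the key lower and the disc standing above the hub, level and centred as far as the image shows. The brass bush and the 50 weight have not moved. The gauge block was hidden by the arm; the cup and ring gauge look unmoved, and the arm never went near any of these three.
- **Disagreements:** My rough scene-camera estimate of the hub was about 7 mm off the top-camera one; I used the top camera, whose circles fitted the picture. The first wrist picture was a few mm off because the arm was still moving.

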